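Close the counter display tool case

TASK

Close up the black tool case on the counter turntable: draw its orange lid out from under the low shelf, let go of it flat on the open counter wholly clear of the shelf, then take it up again and set it home on the case while all four yellow clips are still open. With the lid home and let go, snap down the clips in opposite-corner order: any one, the one diagonally across from it, then the other two. Leave the turntable turned so that the red label faces the white front mark on its base, and do not shift the other goods on the counter.

Things in the scene. Friction and masses are not known exactly. Their poses are not given: they have to be found in the camera images.
- case (a point): the black tool case, open on top, 130 (x) x 190 (y) x 72 high, walls 6, so the mouth is 118 x 178. Fixed at the centre of the turntable and turns with it. Origin: centre of its underside, on the turning axis, 28 above the counter; z up; its front (the long side with the red label) faces its -x. Rim 72 above the origin (100 above the counter)
- stand: the turntable's fixed black base on the counter; origin on the turning axis at counter height. Its white front mark, a 22 block at counter level, lies 168 from the axis in its -x direction, beyond the edge of the disc
- turntable (a joint): angle of the aluminium disc (150 radius, top 28 above the counter) about the vertical axis, positive counter-clockwise from above; 0 when the red label faces the white front mark. Dry friction holds it where it is left; about 5 N at a stud turns it. Stops at -2.2 and +2.2
- stud_front (a point): top centre of the steel push stud near the disc's rim in front of the red label (16 diameter, standing 36 up from the disc, top 64 above the counter, 137 from the axis); moves with the disc
- stud_back (a point): the same stud on the opposite side of the disc, behind the case
- shelf: low white counter shelf, fixed, loaded with stock up to 120 above its board, flush with its front edge to within 10. Origin on the counter; it opens towards its own +y, the front edge of the board being 110 from the origin along +y. Board 250 wide (x), underside 62 and top 72 above the counter; side walls at x = -120 and +120, 10 thick
- lid: the orange lid, about 250 g, 140 (x) x 200 (y), lying right way up partly under the shelf. Origin: centre of its underside. Below, a locating plug 110 x 170 x 6 deep fits the case's mouth with 4 of play all round; above it a plate 8 thick (z = 6 to 14). When home on the case, its origin is 66 above the case's origin and its long sides run with the case's, either way round
- lid_handle (a point): grip point of the lid's black top handle: an upright bar 16 thick (lid x), 70 long (lid y), from z = 14 to 48 in the lid's frame at the lid's centre; the point is at z = 34
- lid_lip (a point): grip point of the grey pull lip at the lid's +y end, which sticks out from under the shelf at the start: an upright rib 36 wide (lid x), 10 thick (lid y), z = 14 to 44, centred 90 from the lid's origin along its +y; the point is at z = 34
- clip_fl (a joint): front left yellow clip, L-shaped, 30 wide, at case x = -45 on the case's +y end. Angle about its hinge (along case x): 0 snapped down on the lid, up to 1.25 swung open outwards. An over-centre spring snaps it shut by itself below about 0.6 and holds it open above; about 4 N on the arm starts it. To close: push the standing arm inwards from outside, then down
- clip_fl_hinge (a point): hinge of the front left clip, mid-length, 108 from the case's middle along case +y, 16 below the rim; turns with the case. Closed: leg rises 29 outside the lid's edge, top arm (5 thick, upper face 29 above the hinge) reaches 34 inwards over the lid. Open: leg lies outwards to 30 from the hinge, arm stands up to 42 above it
- clip_fr (a joint): front right yellow clip, L-shaped, 30 wide, at case x = -45 on the case's -y end. Angle about its hinge (along case x): 0 snapped down on the lid, up to 1.25 swung open outwards. An over-centre spring snaps it shut by itself below about 0.6 and holds it open above; about 4 N on the arm starts it. To close: push the standing arm inwards from outside, then down
- clip_fr_hinge (a point): hinge of the front right clip, mid-length, 108 from the case's middle along case -y, 16 below the rim; turns with the case. Closed: leg rises 29 outside the lid's edge, top arm (5 thick, upper face 29 above the hinge) reaches 34 inwards over the lid. Open: leg lies outwards to 30 from the hinge, arm stands up to 42 above it
- clip_bl (a joint): back left yellow clip, L-shaped, 30 wide, at case x = +45 on the case's +y end. Angle about its hinge (along case x): 0 snapped down on the lid, up to 1.25 swung open outwards. An over-centre spring snaps it shut by itself below about 0.6 and holds it open above; about 4 N on the arm starts it. To close: push the standing arm inwards from outside, then down
- clip_bl_hinge (a point): hinge of the back left clip, mid-length, 108 from the case's middle along case +y, 16 below the rim; turns with the case. Closed: leg rises 29 outside the lid's edge, top arm (5 thick, upper face 29 above the hinge) reaches 34 inwards over the lid. Open: leg lies outwards to 30 from the hinge, arm stands up to 42 above it
- clip_br (a joint): back right yellow clip, L-shaped, 30 wide, at case x = +45 on the case's -y end. Angle about its hinge (along case x): 0 snapped down on the lid, up to 1.25 swung open outwards. An over-centre spring snaps it shut by itself below about 0.6 and holds it open above; about 4 N on the arm starts it. To close: push the standing arm inwards from outside, then down
- clip_br_hinge (a point): hinge of the back right clip, mid-length, 108 from the case's middle along case -y, 16 below the rim; turns with the case. Closed: leg rises 29 outside the lid's edge, top arm (5 thick, upper face 29 above the hinge) reaches 34 inwards over the lid. Open: leg lies outwards to 30 from the hinge, arm stands up to 42 above it
- spray_can: bystander, loose: spray can, red label, 60 diameter, 180 tall, standing; origin: centre of its underside
- glue_bottle: bystander, loose: glue bottle, yellow label, 56 diameter, 160 tall, standing; origin: centre of its underside
- screw_jar: bystander, loose: lidded jar, 68 diameter, 85 tall, standing; origin: centre of its underside
- tape_measure: bystander, loose: yellow tape measure, 70 x 45 x 60 tall; origin: centre of its underside
- trowel: bystander, loose: pointing trowel lying flat, wooden handle 28 diameter from x = -100 to +10, steel blade 75 wide to x = +155; its origin is between them, on the counter

How it is judged:
By the outcome, as a careful person would: the job done as asked, in the order asked, and still so for the second after the job is handed in, with the robot touching nothing.
It also fails if it takes over 72 s, if anything falls off the work surface, if the arm or the gripper's body presses on something with over 40 N, if the wrist force passes 120 N, or if a joint passes its speed limit or range.

ROBOT

A 6-joint arm with a two-finger parallel gripper is mounted at the origin on the work surface. World frame = base frame: x ahead of the robot, y to its left, z up, the work surface at z = 0. Lengths are in m, angles in rad, forces in N, time in s.
With the tool pointing down it reaches from about 0.35 to 0.85 m from the base axis. Payload 8.1 kg.
Tool frame: the origin (TCP) lies at the very end of the fingers, on their centre line; the grasp point (between the pads) lies 19 mm behind it; x points along the fingers, y is the direction in which the jaws open and shut, and the axes are right-handed (so a half turn about x gives the same grasp; the last joint's range is limited). The gripper opens to 93 mm and grips with 3 to 60 N. Pads are 15 mm wide; open, the fingers measure 128 mm over their backs; the gripper's body (75 mm by 188 mm) begins 65 mm behind the grasp point.
Start: joints at [-1.257, 0.13, 1.488, -0, 1.523, -0.085], TCP at [0.233, -0.553, 0.219] pointing down, gripper open.
Joint ranges: [-2.96, 2.96], [-0.89, 2.26], [0.02, 2.5], [-1.34, 4.48], [0, 2.73], [-2.66, 2.66]. Speed limits (rad/s): [2.39, 2.39, 2.79, 3.14, 3.14, 3.14].

INTERFACE

Orientations are given as a rotation vector (axis times angle).
In Python, from plant import * gives the robot as it stands. The module is installed in compiled form; this text tells all that it offers.
- The arm moves only by the tool apply_moves, never from a script. Its argument "series" is a list of rows, each an object with "jaw": the gripper's target within -1 to 1 (shut at 1, half-way at 0, fully open at -1); "linear": the shift along the tool's x, y, z normalised to -1 to 1, where 1 is 0.6 m, a list of three; "roll": the turn about the tool's x normalised to -1 to 1, where 1 is 30 degrees. A call has 1 to 20 rows; each row is the pose to reach, as a shift and turn from the pose measured when the call began, along the tool's axes at that moment; what a row does not reach only later rows make up. A row lasts 1/8 s, in which the tool goes at most 62.5 mm and 10.7 degrees, less where a joint would pass 70% of its speed; a pose out of reach is approached as far as the arm can. A call with a number of a shift or a turn outside -1 to 1 is refused whole. A call with a gripper value outside its range is refused whole. The fingers move at their own pace and stop on an object; "force" is the grip in N (left out, the last holds). Time passes only in rows, so rows that repeat a pose let the fingers close. It gives the time, the measured TCP pose, the force and the opening at its end, in the units of the state.
- read_state(): the state, without advancing time (a new reading comes with each control period).
- read_camera(name): name is "side" or "top" or "wrist"; returns a dict with "pixels" (400x640x3 uint8, blue, green, red), "intrinsics" (3x3 intrinsics, pixels), "rvec" (rotation vector, rad) and "tvec" (3), from world to camera coordinates, as OpenCV has them; the wrist camera has in their place "tool_from_camera" (4x4, takes a point from camera to tool coordinates, whose origin is the TCP and whose axes are the tool frame's). Camera axes: x right, y down, z forward; pixel columns grow to the right and rows downward; lengths in m; the calibration is good to about 2 mm. A picture is of the moment at which its call begins: read the wrist's pose just before it. There is no depth.
- close_job(): hands the job in, once; it reports no verdict.
The state is a dict: "t": time; "q": joint angles; "dq": joint speeds; "joint_torque": joint torques, N m; "tool_pos": TCP position; "orientation": TCP orientation; "force": force on the tool from outside, world axes, zero at the start; "wrist_torque": the same for the moment, N m; "opening": finger opening in m.
Only numpy, scipy, OpenCV 4.12 (cv2) and the standard library are available. Lean on these libraries where they do the work, as an engineer would, in place of code of your own. Each camera call takes 0.05 s, during which the arm holds its last target. There are 200 camera calls.

## Working session

There is one attempt and no reset: what is moved stays moved. The work goes in short steps, Python scripts to look and compute and a tool call to move; the robot and the scene stay as the last step left them, time stands still between calls to the robot, and variables do not carry over. Pictures are saved under pics/ and viewed, about 8 in all and at most 12, crops included, and the job is handed in when it is done.

Besides the shell and the picture viewer there is one more tool, called after ">>>" by a JSON object that holds its "fn" and its "kwargs", one argument or row to a line. apply_moves: Moves the arm, as the interface text tells. Its arguments: {"type":"object","properties":{"series":{"type":"array"},"force":{"type":"number"}},"required":["series"]}

```bash
mkdir -p pics; cat > h.py <<'E'
import numpy as np, cv2
from plant import *
from scipy.spatial.transform import Rotation as R
def cam(name):
    s=read_state(); c=read_camera(name); K=np.array(c["intrinsics"])
    if name=="wrist":
        T=np.array(c["tool_from_camera"]); Rt=R.from_rotvec(s["orientation"]).as_matrix()
        Rw=Rt@T[:3,:3]; o=Rt@T[:3,3]+np.array(s["tool_pos"])
    else:
        Rc=R.from_rotvec(np.ravel(c["rvec"])).as_matrix(); Rw=Rc.T; o=-Rw@np.ravel(c["tvec"])
    return np.array(c["pixels"]),K,Rw,o
def ray(C,u,v,z):
    _,K,Rw,o=C; d=Rw@np.linalg.solve(K,[u,v,1.]); return o+d*(z-o[2])/d[2]
def proj(C,p):
    _,K,Rw,o=C; q=K@(Rw.T@(np.array(p)-o)); return q[:2]/q[2]
def st():
    s=read_state(); print("t",round(s["t"],2),"p",np.round(s["tool_pos"],4),"F",np.round(s["force"],1),"op",round(s["opening"],4),"q",np.round(s["q"],2)); print(np.round(R.from_rotvec(s["orientation"]).as_matrix(),3)); return s
def rel(p,s=None):
    s=s or read_state(); return np.round(R.from_rotvec(s["orientation"]).as_matrix().T@(np.array(p)-np.array(s["tool_pos"]))/0.6,4)
E
python3 - <<'E'
from h import *
st()
for n in ["top","side"]:
    C=cam(n); cv2.imwrite(f"pics/{n}0.png",C[0]); print(n,C[1].round(1).tolist(),C[2].round(3).tolist(),C[3].round(3))
    np.savez(f"{n}0.npz",a=C[0],b=C[1],c=C[2],d=C[3])
E
```

```text
t 0.0 p [ 0.2328 -0.5524  0.2176] F [ 0.   1.3 -0.4] op 0.0928 q [-1.26  0.13  1.49 -0.    1.52 -0.09]
[[-0.001  0.388 -0.922]
 [ 0.002 -0.922 -0.388]
 [-1.    -0.002 -0.   ]]
top [[486.7, 0.0, 316.6], [0.0, 486.7, 208.3], [0.0, 0.0, 1.0]] [[-0.006, -0.994, 0.106], [-1.0, 0.008, 0.02], [-0.021, -0.106, -0.994]] [0.47  0.025 1.329]
side [[519.5, 0.0, 333.5], [0.0, 519.5, 202.3], [0.0, 0.0, 1.0]] [[0.993, -0.087, 0.083], [-0.12, -0.702, 0.702], [-0.003, -0.707, -0.707]] [ 0.451 -1.133  1.263]
```

View pics/top0.png

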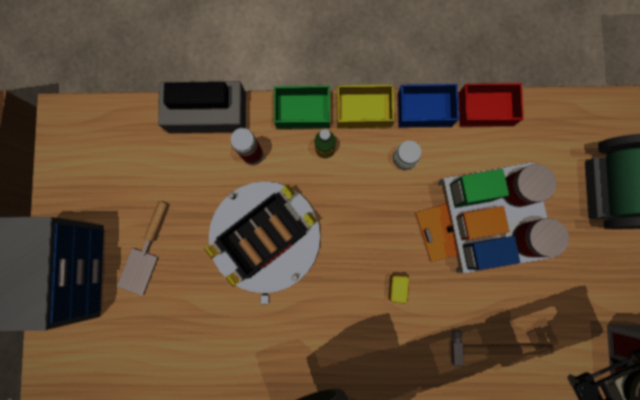

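View pics/side0.png

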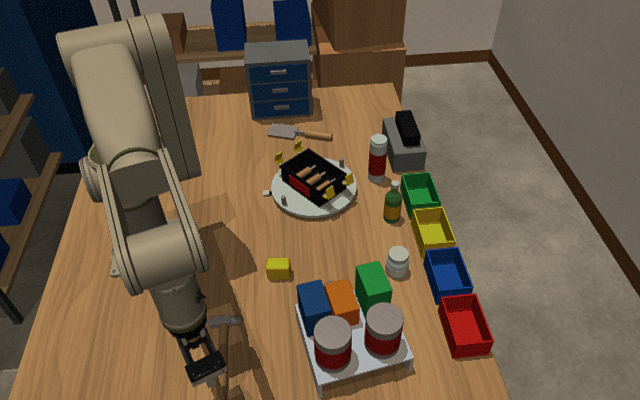

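Top view: turntable about (264,237), white mark (265,298), front stud (296,277), lid visible at (435,232), lip (428,235), shelf's front edge from (443,178) to (462,270). Now an enlarged look plus rough positions.

```bash
python3 - <<'E'
from h import *
L=lambda n:(lambda f:(f["a"],f["b"],f["c"],f["d"]))(np.load(n+"0.npz"))
T=L("top")
im=T[0]
a=cv2.resize(im[165:310,195:345],None,fx=4,fy=4,interpolation=cv2.INTER_CUBIC)
b=cv2.resize(im[165:310,400:450+20],None,fx=2.8,fy=4,interpolation=cv2.INTER_CUBIC)
cv2.imwrite("pics/c1.png",np.hstack([a,b]))
hsv=cv2.cvtColor(im,cv2.COLOR_BGR2HSV)
def blobs(lo,hi,roi,name,z,mn=8):
    m=cv2.inRange(hsv,lo,hi); k=np.zeros_like(m); x0,y0,x1,y1=roi; k[y0:y1,x0:x1]=m[y0:y1,x0:x1]
    n,_,s,c=cv2.connectedComponentsWithStats(k)
    for i in range(1,n):
        if s[i,4]>=mn: print(name,c[i].round(1),s[i],ray(T,*c[i],z).round(3)[:2])
blobs((20,120,90),(35,255,255),(195,165,335,300),"clip",0.11)
blobs((0,0,140),(180,60,255),(250,290,280,310),"mark",0.02)
blobs((8,170,100),(18,255,255),(405,190,470,270),"lid",0.014)
for n,p,z in [("disc",(264,237),.028),("lip",(428,235),.044),("shA",(443,178),.07),("shB",(462,270),.07),("studf",(296,277),.064),("tape",(400,289),.06),("jar",(407,154),.085),("glue",(324,135),.16),("trowelblade",(138,275),0)]: print(n,ray(T,*p,z).round(3)[:2])
E
```

```text
clip [286.7 192.1] [282 185  11  14  74] [0.642 0.125]
clip [308.4 219.7] [304 214  10  12  68] [0.572 0.071]
clip [210.8 250.6] [204 245  14  13 104] [0.496 0.316]
clip [232.6 279.1] [226 273  14  13  99] [0.425 0.26 ]
mark [263.3 290.1] [253 290  22   2  24] [0.392 0.195]
mark [264.1 299.1] [262 297   5   5  24] [0.368 0.193]
lid [437.1 232. ] [ 416  203   41   59 1475] [ 0.544 -0.272]
lid [467.4 222.1] [464 212   6  27  93] [ 0.57  -0.354]
disc [0.533 0.193]
lip [ 0.534 -0.241]
shA [ 0.681 -0.279]
shB [ 0.443 -0.319]
studf [0.427 0.105]
tape [ 0.395 -0.162]
jar [ 0.743 -0.185]
glue [0.776 0.03 ]
trowelblade [0.433 0.541]
```

View pics/c1.png

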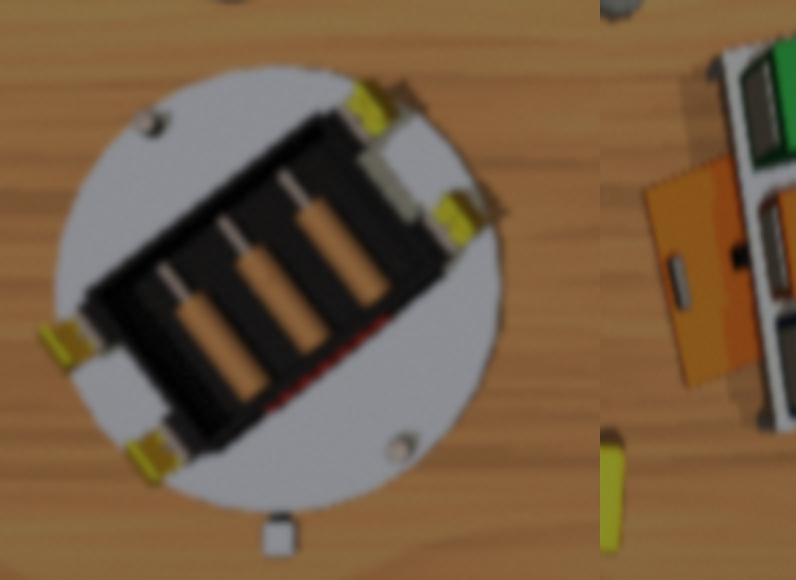

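The enlarged view shows stud_front at (295.3,276.7), stud_back (233,195.5), free lid corners (416.1,212.5) and (431.4,261.8), lip top (428.2,235.5), and all four clips open.

```bash
python3 - <<'E'
from h import *
L=lambda n:(lambda f:(f["a"],f["b"],f["c"],f["d"]))(np.load(n+"0.npz"))
T=L("top")
r=lambda u,v,z:ray(T,u,v,z)[:2]
f,b=r(295.3,276.7,.064),r(233,195.5,.064); c=(f+b)/2
print("studs",f,b,"c",c,"dist",np.linalg.norm(f-b)/2)
m=r(264.3,299,.022); print("mark",m,np.linalg.norm(m-c))
an=lambda v:np.degrees(np.arctan2(v[1],v[0]))
print("front dir",an(f-c),"mark dir",an(m-c))
A,B=r(416.1,212.5,.014),r(431.4,261.8,.014); print("lid corners",A,B,np.linalg.norm(A-B),"x dir",an(A-B),"y dir",an(A-B)+90)
lip=r(428.2,235.5,.044); yd=np.array([-(A-B)[1],(A-B)[0]])/np.linalg.norm(A-B); print("lip",lip,"mid edge-10",(A+B)/2-yd*.01,"lid c",lip-yd*.09)
P,Q=r(443,178,.072),r(462,271,.072); print("shelf",P,Q,np.linalg.norm(P-Q),an(P-Q))
for n,a in (("tape corners",0),):pass
st()
print(rel([.5,-.1,.35]))
E
```

```text
studs [0.42824802 0.10682326] [0.64082017 0.27073115] c [0.53453409 0.18877721] dist 0.134213185460294
mark [0.36860645 0.19200629] 0.1659590616444245
front dir -142.36528254334397 mark dir 178.88511950028905
lid corners [ 0.5969284  -0.21713234] [ 0.46421212 -0.25424453] 0.13780756971134614 x dir 15.622880811635406 y dir 105.62288081163541
lip [ 0.53308093 -0.24161341] mid edge-10 [ 0.53326331 -0.24531898] lid c [ 0.55731833 -0.32828837]
shelf [ 0.68094386 -0.27860425] [ 0.44074932 -0.31879098] 0.24353313754078942 9.498131665165298
t 0.1 p [ 0.2328 -0.5524  0.2177] F [-0.  -0.8  0.2] op 0.093 q [-1.26  0.13  1.49 -0.    1.52 -0.09]
[[-0.001  0.388 -0.922]
 [ 0.002 -0.922 -0.388]
 [-1.    -0.002 -0.   ]]
[-0.2196 -0.5223 -0.7031]
```

>>> {"fn": "apply_moves", "kwargs": {
  "series": [
    {"jaw": -1,"linear": [-0.15,0,0],"roll": -0.3},
    {"jaw": -1,"linear": [-0.17,-0.05,-0.1],"roll": -1},
    {"jaw": -1,"linear": [-0.17,-0.284,-0.662],"roll": -1},
    {"jaw": -1,"linear": [-0.17,-0.284,-0.662],"roll": -1},
    {"jaw": -1,"linear": [-0.17,-0.284,-0.662],"roll": -1},
    {"jaw": -1,"linear": [-0.17,-0.284,-0.662],"roll": -1},
    {"jaw": -1,"linear": [-0.17,-0.284,-0.662],"roll": -1},
    {"jaw": -1,"linear": [-0.17,-0.284,-0.662],"roll": -1},
    {"jaw": -1,"linear": [-0.17,-0.284,-0.662],"roll": -1},
    {"jaw": -1,"linear": [-0.17,-0.284,-0.662],"roll": -1}
  ],
  "force": 40
}}

```text
t: 1.35
tool_pos: [0.5326, -0.2411, 0.3194]
orientation: [1.668, 0.832, -1.669]
force: [-0.2, 0.1, 0.1]
opening: 0.0931
```

>>> {"fn": "apply_moves", "kwargs": {
  "series": [
    {"jaw": -1,"linear": [0,0,0],"roll": -1},
    {"jaw": -1,"linear": [0,0,0],"roll": -1},
    {"jaw": -1,"linear": [0,0,0],"roll": -1},
    {"jaw": -1,"linear": [0,0,0],"roll": -1}
  ]
}}

```text
t: 1.85
tool_pos: [0.5315, -0.2427, 0.3194]
orientation: [1.302, 1.149, -1.303]
force: [-0.2, -0.0, -0.2]
opening: 0.093
```

>>> {"fn": "apply_moves", "kwargs": {
  "series": [
    {"jaw": -1,"linear": [0,0,0],"roll": -0.75},
    {"jaw": -1,"linear": [0,0,0],"roll": -0.75},
    {"jaw": -1,"linear": [0,0,0],"roll": -0.75},
    {"jaw": -1,"linear": [0,0,0],"roll": -0.75}
  ]
}}

```text
t: 2.35
tool_pos: [0.5312, -0.2432, 0.3194]
orientation: [1.016, 1.323, -1.017]
force: [-0.1, 0.2, -0.2]
opening: 0.0929
```

```bash
python3 - <<'E'
from h import *
s=st(); C=cam("wrist"); cv2.imwrite("pics/w1.png",C[0]); print(C[2].round(3).tolist(),C[3].round(3)); print("pred lip px",proj(C,[.533,-.2416,.044]))
E
```

```text
t 2.35 p [ 0.5312 -0.2432  0.3194] F [-0.1  0.2 -0.2] op 0.0929 q [-0.52  0.07  1.37  0.    1.7  -0.78]
[[-0.002  0.967  0.256]
 [ 0.001  0.256 -0.967]
 [-1.    -0.002 -0.002]]
[[0.966, 0.247, 0.071], [0.257, -0.927, -0.275], [-0.002, 0.284, -0.959]] [ 0.512 -0.166  0.485]
pred lip px [321.45660898 163.58416942]
```

View pics/w1.png

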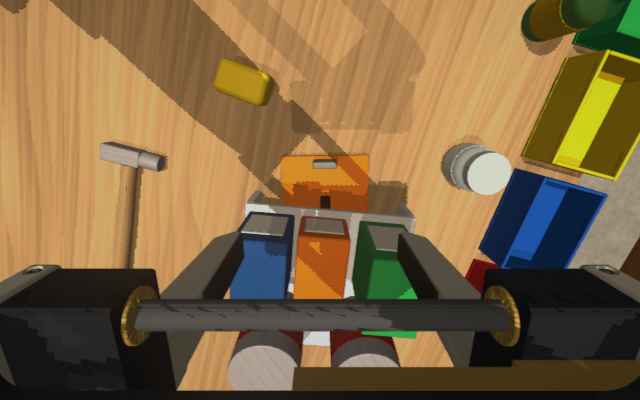

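The wrist view shows the lid end with corners about (281,155) and (369,154), and lip top about (325,160).

```bash
python3 - <<'E'
from h import *
s=st(); C=cam("wrist"); im=C[0]; hsv=cv2.cvtColor(im,cv2.COLOR_BGR2HSV)
m=cv2.inRange(hsv,(5,150,60),(16,255,255)); m[:145]=0;m[205:]=0;m[:,:270]=0;m[:,385:]=0
ys,xs=np.nonzero(m); print(xs.min(),xs.max(),ys.min(),ys.max())
for x in (285,300,350,365): print(x,np.nonzero(m[:,x])[0][:1])
w=cv2.inRange(hsv,(0,0,70),(180,90,255))[150:175,300:350]; y,x=np.nonzero(w); print("lip",x.min()+300,x.max()+300,y.min()+150,y.max()+150,x.mean()+300,y.mean()+150)
A,B=ray(C,282,155,.014),ray(C,369,154,.014); print(A,B,np.linalg.norm(A-B),np.degrees(np.arctan2(*(B-A)[1::-1])))
print("lip",ray(C,x.mean()+300,y.mean()+150-1,.044))
E
```

```text
t 2.4 p [ 0.5313 -0.2431  0.3194] F [-0.   0.1 -0.9] op 0.0928 q [-0.52  0.07  1.37  0.    1.7  -0.78]
[[-0.002  0.966  0.257]
 [ 0.001  0.257 -0.966]
 [-1.    -0.002 -0.002]]
280 369 154 204
285 [155]
300 [155]
350 [155]
365 [154]
lip 313 336 161 168 324.0121212121212 164.20606060606062
[ 0.47136524 -0.24943769  0.014     ] [ 0.60242088 -0.2128405   0.014     ] 0.13606959270553928 15.60235289816024
lip [ 0.53658228 -0.23995648  0.044     ]
```

>>> {"fn": "apply_moves", "kwargs": {
  "series": [
    {"jaw": -1,"linear": [0.1,0.01,0],"roll": -0.025},
    {"jaw": -1,"linear": [0.2,0.01,0],"roll": -0.025},
    {"jaw": -1,"linear": [0.3,0.01,0],"roll": -0.025},
    {"jaw": -1,"linear": [0.4,0.01,0],"roll": -0.025},
    {"jaw": -1,"linear": [0.47,0.01,0],"roll": -0.025},
    {"jaw": -1,"linear": [0.498,0.01,0],"roll": -0.025},
    {"jaw": -1,"linear": [0.498,0.01,0],"roll": -0.025},
    {"jaw": 1,"linear": [0.498,0.01,0],"roll": -0.025},
    {"jaw": 1,"linear": [0.498,0.01,0],"roll": -0.025},
    {"jaw": 1,"linear": [0.498,0.01,0],"roll": -0.025},
    {"jaw": 1,"linear": [0.498,0.01,0],"roll": -0.025},
    {"jaw": 1,"linear": [0.498,0.01,0],"roll": -0.025}
  ],
  "force": 25
}}

```text
t: 3.95
tool_pos: [0.5365, -0.241, 0.0207]
orientation: [1.005, 1.329, -1.005]
force: [-0.4, -0.1, -0.2]
opening: 0.0474
```

>>> {"fn": "apply_moves", "kwargs": {
  "series": [
    {"jaw": 1,"linear": [0,0,0],"roll": 0},
    {"jaw": 1,"linear": [0,0,0],"roll": 0},
    {"jaw": 1,"linear": [0,0,0],"roll": 0}
  ]
}}

```text
t: 4.32
tool_pos: [0.5365, -0.241, 0.0206]
orientation: [1.005, 1.329, -1.005]
force: [-0.2, 0.0, -0.2]
opening: 0.0357
```

>>> {"fn": "apply_moves", "kwargs": {
  "series": [
    {"jaw": 1,"linear": [0,0.003,-0.02],"roll": 0},
    {"jaw": 1,"linear": [0,0.008,-0.06],"roll": 0},
    {"jaw": 1,"linear": [0,0.015,-0.11],"roll": 0},
    {"jaw": 1,"linear": [0,0.022,-0.16],"roll": 0},
    {"jaw": 1,"linear": [0,0.03,-0.21],"roll": 0},
    {"jaw": 1,"linear": [0,0.037,-0.26],"roll": 0},
    {"jaw": 1,"linear": [0,0.042,-0.29],"roll": 0},
    {"jaw": 1,"linear": [0,0.042,-0.298],"roll": 0},
    {"jaw": 1,"linear": [0,0.042,-0.298],"roll": 0}
  ]
}}

```text
t: 5.45
tool_pos: [0.5121, -0.0617, 0.0208]
orientation: [1.004, 1.33, -1.005]
force: [-0.0, 1.8, -1.7]
opening: 0.0358
```

>>> {"fn": "apply_moves", "kwargs": {
  "series": [
    {"jaw": -1,"linear": [0,0,0],"roll": 0},
    {"jaw": -1,"linear": [0,0,0],"roll": 0},
    {"jaw": -1,"linear": [0,0,0],"roll": 0},
    {"jaw": -1,"linear": [0,0,0],"roll": 0},
    {"jaw": -1,"linear": [-0.05,0,0],"roll": 0},
    {"jaw": -1,"linear": [-0.15,0,0],"roll": 0},
    {"jaw": -1,"linear": [-0.25,0,0],"roll": 0},
    {"jaw": -1,"linear": [-0.35,0,0.05],"roll": 0},
    {"jaw": -1,"linear": [-0.4,0,0.1],"roll": 0},
    {"jaw": -1,"linear": [-0.4,0,0.1],"roll": 0}
  ]
}}

```text
t: 6.7
tool_pos: [0.5309, -0.1221, 0.2646]
orientation: [1.007, 1.322, -1.004]
force: [0.1, 0.5, 0.1]
opening: 0.0929
```

```bash
python3 - <<'E'
from h import *
s=st(); C=cam("wrist"); cv2.imwrite("pics/w2.png",C[0]); print("pred handle px",proj(C,[.536,-.148,.048]))
np.savez("w2.npz",a=C[0],b=C[1],c=C[2],d=C[3])
E
```

```text
t 6.7 p [ 0.5309 -0.1221  0.2646] F [0.1 0.5 0.1] op 0.0929 q [-0.32 -0.04  1.58  0.    1.6  -0.59]
[[ 0.004  0.963  0.27 ]
 [-0.001  0.27  -0.963]
 [-1.     0.003  0.002]]
pred handle px [317.49294953 191.47415761]
```

View pics/w2.png

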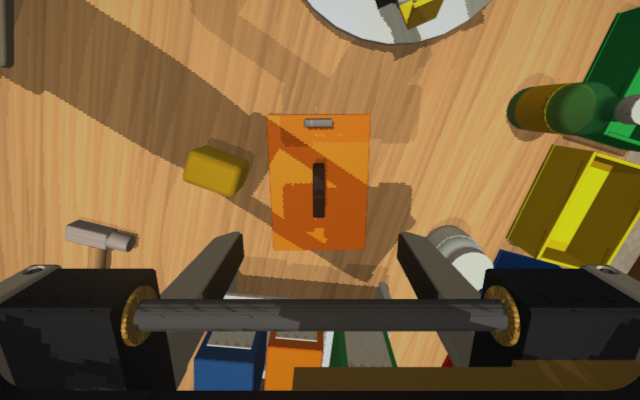

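The lid lies flat and wholly clear of the shelf: corners (267,114), (370,114), (366,249), (273,250), handle centre (319,190), against a prediction of (317,191). Before lifting it I'll look at the case from above.

>>> {"fn": "apply_moves", "kwargs": {
  "series": [
    {"jaw": -1,"linear": [-0.117,0.135,-0.459],"roll": -0.733},
    {"jaw": -1,"linear": [-0.117,0.135,-0.459],"roll": -0.733},
    {"jaw": -1,"linear": [-0.117,0.135,-0.459],"roll": -0.733},
    {"jaw": -1,"linear": [-0.117,0.135,-0.459],"roll": -0.733},
    {"jaw": -1,"linear": [-0.117,0.135,-0.459],"roll": -0.733},
    {"jaw": -1,"linear": [-0.117,0.135,-0.459],"roll": -0.733},
    {"jaw": -1,"linear": [-0.117,0.135,-0.459],"roll": -0.733},
    {"jaw": -1,"linear": [-0.117,0.135,-0.459],"roll": -0.733}
  ]
}}

```text
t: 7.75
tool_pos: [0.5328, 0.1652, 0.3311]
orientation: [0.714, 1.452, -0.714]
force: [-0.3, -0.1, -1.1]
opening: 0.0931
```

```bash
python3 - <<'E'
from h import *
s=st(); C=cam("wrist"); cv2.imwrite("pics/w3.png",C[0]); np.savez("w3.npz",a=C[0],b=C[1],c=C[2],d=C[3])
cc=np.array([.5345,.1888]);a=np.radians(37.6);X=np.array([np.cos(a),np.sin(a)]);Y=np.array([-X[1],X[0]])
for i,j in ((1,1),(1,-1),(-1,-1),(-1,1)): print("rim",i,j,proj(C,[*(cc+i*.065*X+j*.095*Y),.1]).round(1))
print("studs",proj(C,[*(cc-.137*X),.064]),proj(C,[*(cc+.137*X),.064]))
E
```

```text
t 7.75 p [0.5328 0.1652 0.3311] F [-0.3 -0.1 -1.1] op 0.0931 q [ 0.21 -0.    1.42  0.    1.72 -0.45]
[[-0.002  0.792  0.61 ]
 [ 0.     0.61  -0.792]
 [-1.    -0.001 -0.002]]
rim 1 1 [385.4  79.8]
rim 1 -1 [377.1 224. ]
rim -1 -1 [284.8 224. ]
rim -1 1 [279.7  79.8]
studs [235.32101837 152.86621957] [426.31473862 152.91548922]
```

View pics/w3.png

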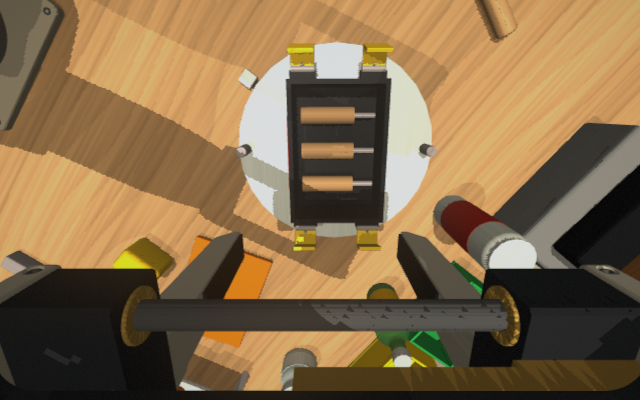

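```bash
python3 - <<'E'
from h import *
im=np.load("w3.npz")["a"]
cv2.imwrite("pics/c3.png",cv2.convertScaleAbs(cv2.resize(im[60:250,220:450],None,fx=3.4,fy=3.1,interpolation=cv2.INTER_NEAREST),alpha=1.5,beta=20))
E
```

```text
(no output)
```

View pics/c3.png

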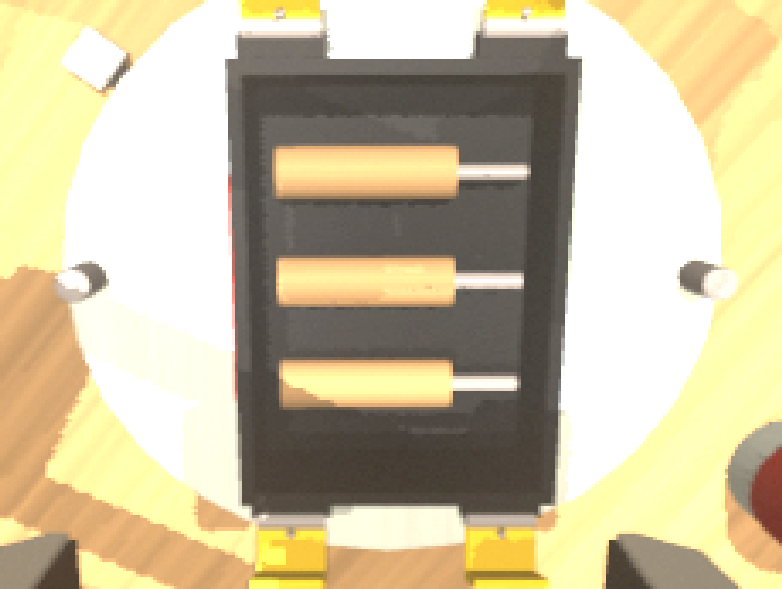

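Rim outer corners are at (287.1,79.4), (390.6,79.4), (291.2,222.9) and (383.2,222.9); stud tops at (242.1,151.9) and (431.8,151.6).

```bash
python3 - <<'E'
from h import *
f=np.load("w3.npz"); C=(f["a"],f["b"],f["c"],f["d"])
P=[ray(C,u,v,.1)[:2] for u,v in ((287.1,79.4),(390.6,79.4),(383.2,222.9),(291.2,222.9))]
S=[ray(C,242.1,151.9,.064)[:2],ray(C,431.8,151.6,.064)[:2]]
an=lambda v:np.degrees(np.arctan2(v[1],v[0]))
print("c",np.mean(P,0),"sides",[np.linalg.norm(P[i]-P[i-1]).round(4) for i in range(4)],"x ang",an(P[1]-P[0]),an(P[2]-P[3]),"y",an(P[0]-P[3]),an(P[1]-P[2]))
print("stud c",np.mean(S,0),np.linalg.norm(S[1]-S[0])/2,an(S[1]-S[0]),S)
f=np.load("w2.npz"); D=(f["a"],f["b"],f["c"],f["d"])
P=[ray(D,u,v,.014)[:2] for u,v in ((267.5,114),(370,114),(366,249),(273,250))]
print("lid",np.mean(P,0),an(P[1]-P[0]),an(P[2]-P[3]), "handle",ray(D,319,190,.048))
f=np.load("top0.npz");T=(f["a"],f["b"],f["c"],f["d"])
print("top check",proj(T,[.540,.184,.1]))
E
```

```text
c [0.54040198 0.19467632] sides [np.float64(0.1889), np.float64(0.1273), np.float64(0.1888), np.float64(0.1295)] x ang 37.601324473039135 37.62943195905064 y 127.57845746252293 128.2500878163819
stud c [0.54043369 0.19543444] 0.13591685794907116 37.705007256360865 [array([0.43290034, 0.1123082 ]), array([0.64796704, 0.27856067])]
lid [ 0.53860254 -0.14908066] 15.652066351455845 16.237266556360574 handle [ 0.5373688  -0.14553134  0.048     ]
top check [263.89332249 232.80413091]
```

```bash
python3 - <<'E'
from h import *
f=np.load("w2.npz"); D=(f["a"],f["b"],f["c"],f["d"])
hsv=cv2.cvtColor(D[0],cv2.COLOR_BGR2HSV); m=cv2.inRange(hsv,(4,170,50),(17,255,255)); m[:105]=0;m[258:]=0;m[:,:258]=0;m[:,380:]=0
m=cv2.morphologyEx(m,cv2.MORPH_CLOSE,np.ones((31,31)))
c=max(cv2.findContours(m,0,1)[0],key=cv2.contourArea); q=cv2.approxPolyDP(c,6,True)[:,0]; print(q.tolist())
P=np.array([ray(D,u,v,.014)[:2] for u,v in q]); print(P.round(4).tolist(),P.mean(0),[np.linalg.norm(P[i]-P[i-1]).round(4) for i in range(len(P))])
E
```

```text
[[267, 115], [274, 249], [364, 249], [370, 115]]
[[0.4454, -0.0735], [0.499, -0.2623], [0.6307, -0.2256], [0.5775, -0.0365]] [ 0.53815316 -0.14943851] [np.float64(0.1372), np.float64(0.1963), np.float64(0.1367), np.float64(0.1965)]
```

>>> {"fn": "apply_moves", "kwargs": {
  "series": [
    {"jaw": -1,"linear": [0,-0.316,0.419],"roll": 0.733},
    {"jaw": -1,"linear": [0,-0.316,0.419],"roll": 0.733},
    {"jaw": -1,"linear": [0,-0.316,0.419],"roll": 0.733},
    {"jaw": -1,"linear": [0,-0.316,0.419],"roll": 0.733},
    {"jaw": -1,"linear": [0.05,-0.316,0.419],"roll": 0.733},
    {"jaw": -1,"linear": [0.15,-0.316,0.419],"roll": 0.733},
    {"jaw": -1,"linear": [0.25,-0.316,0.419],"roll": 0.733},
    {"jaw": -1,"linear": [0.35,-0.316,0.419],"roll": 0.733},
    {"jaw": -1,"linear": [0.42,-0.316,0.419],"roll": 0.733},
    {"jaw": -1,"linear": [0.42,-0.316,0.419],"roll": 0.733},
    {"jaw": -1,"linear": [0.42,-0.316,0.419],"roll": 0.733}
  ]
}}

```text
t: 9.18
tool_pos: [0.5365, -0.1506, 0.0812]
orientation: [1.007, 1.325, -1.007]
force: [0.9, 0.2, 0.0]
opening: 0.0933
```

```bash
python3 - <<'E'
from h import *
s=st(); print(rel([.5359,-.150,.0225]))
M=R.from_rotvec(s["orientation"]).as_matrix(); print(np.degrees(np.arctan2(M[1,1],M[0,1])))
E
```

```text
t 9.18 p [ 0.5365 -0.1506  0.0812] F [0.9 0.2 0. ] op 0.0933 q [-0.37  0.12  1.75 -0.    1.26 -0.64]
[[ 0.     0.963  0.268]
 [-0.     0.268 -0.963]
 [-1.     0.     0.   ]]
[ 0.0978 -0.0007 -0.0012]
15.529440940260502
```

>>> {"fn": "apply_moves", "kwargs": {
  "series": [
    {"jaw": -1,"linear": [0.06,-0.001,-0.001],"roll": 0},
    {"jaw": -1,"linear": [0.098,-0.001,-0.001],"roll": 0},
    {"jaw": -1,"linear": [0.098,-0.001,-0.001],"roll": 0},
    {"jaw": 1,"linear": [0.098,-0.001,-0.001],"roll": 0},
    {"jaw": 1,"linear": [0.098,-0.001,-0.001],"roll": 0},
    {"jaw": 1,"linear": [0.098,-0.001,-0.001],"roll": 0},
    {"jaw": 1,"linear": [0.098,-0.001,-0.001],"roll": 0},
    {"jaw": 1,"linear": [0.098,-0.001,-0.001],"roll": 0},
    {"jaw": 1,"linear": [0.098,-0.001,-0.001],"roll": 0},
    {"jaw": 1,"linear": [0.098,-0.001,-0.001],"roll": 0},
    {"jaw": 1,"linear": [0.098,-0.001,-0.001],"roll": 0},
    {"jaw": 1,"linear": [0.098,-0.001,-0.001],"roll": 0}
  ],
  "force": 40
}}

```text
t: 10.68
tool_pos: [0.5359, -0.1501, 0.0223]
orientation: [1.007, 1.325, -1.007]
force: [1.0, 0.4, -1.0]
opening: 0.0157
```

>>> {"fn": "apply_moves", "kwargs": {
  "series": [
    {"jaw": 1,"linear": [-0.04,0,0],"roll": 0},
    {"jaw": 1,"linear": [-0.12,0,0],"roll": 0},
    {"jaw": 1,"linear": [-0.2,0,0],"roll": 0},
    {"jaw": 1,"linear": [-0.28,0.02,-0.05],"roll": 0},
    {"jaw": 1,"linear": [-0.28,0.04,-0.13],"roll": -0.1},
    {"jaw": 1,"linear": [-0.28,0.06,-0.21],"roll": -0.25},
    {"jaw": 1,"linear": [-0.28,0.08,-0.29],"roll": -0.4},
    {"jaw": 1,"linear": [-0.28,0.11,-0.37],"roll": -0.55},
    {"jaw": 1,"linear": [-0.28,0.13,-0.45],"roll": -0.7},
    {"jaw": 1,"linear": [-0.28,0.15,-0.52],"roll": -0.735},
    {"jaw": 1,"linear": [-0.28,0.157,-0.55],"roll": -0.735},
    {"jaw": 1,"linear": [-0.28,0.157,-0.55],"roll": -0.735},
    {"jaw": 1,"linear": [-0.28,0.157,-0.55],"roll": -0.735}
  ]
}}

```text
t: 12.3
tool_pos: [0.5381, 0.1919, 0.19]
orientation: [0.714, 1.45, -0.715]
force: [-0.4, 0.2, -2.8]
opening: 0.0161
```

```bash
python3 - <<'E'
from h import *
s=st(); print(rel([.5383,.1934,.1165]))
M=R.from_rotvec(s["orientation"]).as_matrix(); print(np.degrees(np.arctan2(M[1,1],M[0,1])))
C=cam("wrist"); cv2.imwrite("pics/w4.png",C[0])
E
```

```text
t 12.3 p [0.5381 0.1919 0.19  ] F [-0.4  0.2 -2.8] op 0.0161 q [ 0.25  0.07  1.61 -0.    1.47 -0.4 ]
[[ 0.     0.793  0.609]
 [-0.001  0.609 -0.793]
 [-1.    -0.001  0.001]]
[ 0.1224  0.0018 -0.0019]
37.532244642984665
```

View pics/w4.png

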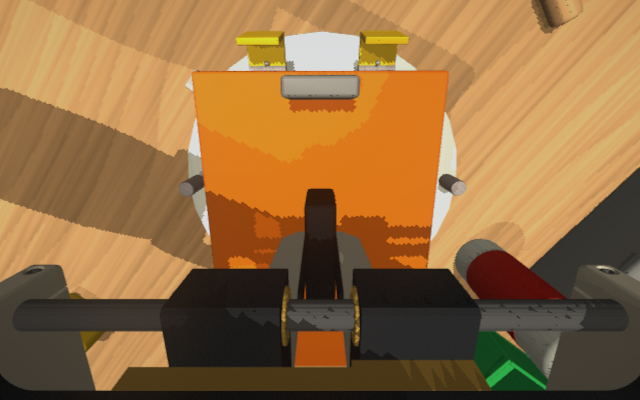

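The held lid has its far corners at (192,71) and (448,71). The studs are at (188,189) and (459,187) and the far clips span 236–411.

```bash
python3 - <<'E'
from h import *
C=cam("wrist"); s=read_state(); M=R.from_rotvec(s["orientation"]).as_matrix(); p=np.array(s["tool_pos"])
f=lambda u,v,z: ((ray(C,u,v,z)-p)@M)[1:].round(4)
a,b=f(192,71,.182),f(448,71,.182); print("lid edge mid (tool y,z)",a,b,(a+b)/2)
a,b=f(188,189,.064),f(459,187,.064); print("studs",a,b,(a+b)/2)
hsv=cv2.cvtColor(C[0],cv2.COLOR_BGR2HSV); m=cv2.inRange(hsv,(20,120,60),(35,255,255)); m[80:]=0
n,_,S,_=cv2.connectedComponentsWithStats(m); print(S[1:][S[1:,4]>50])
E
```

```text
lid edge mid (tool y,z) [-0.0679 -0.0984] [ 0.0689 -0.0985] [ 0.0005  -0.09845]
studs [-0.1317 -0.0015] [ 0.1395 -0.0037] [ 0.0039 -0.0026]
[[  38   16   25   54  233]
 [ 235   31   51   35 1385]
 [ 358   30   51   35 1388]]
```

>>> {"fn": "apply_moves", "kwargs": {
  "series": [
    {"jaw": 1,"linear": [0.03,0.0035,-0.0035],"roll": 0},
    {"jaw": 1,"linear": [0.07,0.0035,-0.0035],"roll": 0},
    {"jaw": 1,"linear": [0.1,0.0035,-0.0035],"roll": 0},
    {"jaw": 1,"linear": [0.105,0.0035,-0.0035],"roll": 0},
    {"jaw": 1,"linear": [0.11,0.0035,-0.0035],"roll": 0},
    {"jaw": 1,"linear": [0.114,0.0035,-0.0035],"roll": 0},
    {"jaw": 1,"linear": [0.117,0.0035,-0.0035],"roll": 0}
  ]
}}

```text
t: 13.28
tool_pos: [0.5392, 0.1948, 0.1206]
orientation: [0.715, 1.448, -0.715]
force: [-0.3, -0.2, -2.2]
opening: 0.0158
```

```bash
python3 -c "
from h import *
st()"
```

```text
t 13.28 p [0.5392 0.1948 0.1206] F [-0.3 -0.2 -2.2] op 0.0158 q [ 0.26  0.12  1.68 -0.    1.34 -0.4 ]
[[ 0.002  0.793  0.609]
 [-0.     0.609 -0.793]
 [-1.     0.001  0.001]]
```

>>> {"fn": "apply_moves", "kwargs": {
  "series": [
    {"jaw": 1,"linear": [0.004,0,0],"roll": 0},
    {"jaw": 1,"linear": [0.007,0,0],"roll": 0},
    {"jaw": 1,"linear": [0.008,0,0],"roll": 0},
    {"jaw": 1,"linear": [0.008,0,0],"roll": 0}
  ]
}}

```text
t: 13.78
tool_pos: [0.5394, 0.1948, 0.1163]
orientation: [0.716, 1.448, -0.714]
force: [-1.7, -0.6, 2.8]
opening: 0.016
```

>>> {"fn": "apply_moves", "kwargs": {
  "series": [
    {"jaw": -1,"linear": [0,0,0],"roll": 0},
    {"jaw": -1,"linear": [0,0,0],"roll": 0},
    {"jaw": -1,"linear": [0,0,0],"roll": 0},
    {"jaw": -1,"linear": [0,0,0],"roll": 0},
    {"jaw": -1,"linear": [-0.05,0,0],"roll": 0},
    {"jaw": -1,"linear": [-0.12,0,0],"roll": 0},
    {"jaw": -1,"linear": [-0.17,0,0],"roll": 0},
    {"jaw": 1,"linear": [-0.17,-0.075,-0.1],"roll": 0},
    {"jaw": 1,"linear": [-0.17,-0.075,-0.2],"roll": 0},
    {"jaw": 1,"linear": [-0.17,-0.075,-0.263],"roll": 0},
    {"jaw": 1,"linear": [-0.17,-0.075,-0.263],"roll": 0},
    {"jaw": 1,"linear": [-0.17,-0.075,-0.263],"roll": 0},
    {"jaw": 1,"linear": [-0.17,-0.075,-0.263],"roll": 0}
  ]
}}

```text
t: 15.4
tool_pos: [0.4082, 0.2918, 0.218]
orientation: [0.716, 1.447, -0.716]
force: [-0.1, 0.0, -0.3]
opening: 0.03
```

```bash
cat >> h.py <<'E'
def go(x,y,z,c=(.5392,.1948),a=37.6):
    "normalised shift to case-frame point (m)"
    a=np.radians(a); X=np.array([np.cos(a),np.sin(a)]); Y=np.array([-X[1],X[0]]); return rel([*(np.array(c)+x*X+y*Y),z])
E
python3 - <<'E'
from h import *
st(); print(go(-.045,.158,.117),go(-.045,.095,.117))
C=cam("top"); cv2.imwrite("pics/t2.png",cv2.resize(C[0][165:310,195:345],None,fx=4,fy=4,interpolation=cv2.INTER_CUBIC))
E
```

```text
t 15.4 p [0.4082 0.2918 0.218 ] F [-0.1  0.  -0.3] op 0.03 q [ 0.52 -0.14  1.76 -0.    1.52 -0.13]
[[ 0.002  0.794  0.608]
 [-0.001  0.608 -0.794]
 [-1.     0.001  0.002]]
[ 0.1683 -0.0009 -0.0023] [ 0.1684 -0.0006  0.1027]
```

View pics/t2.png

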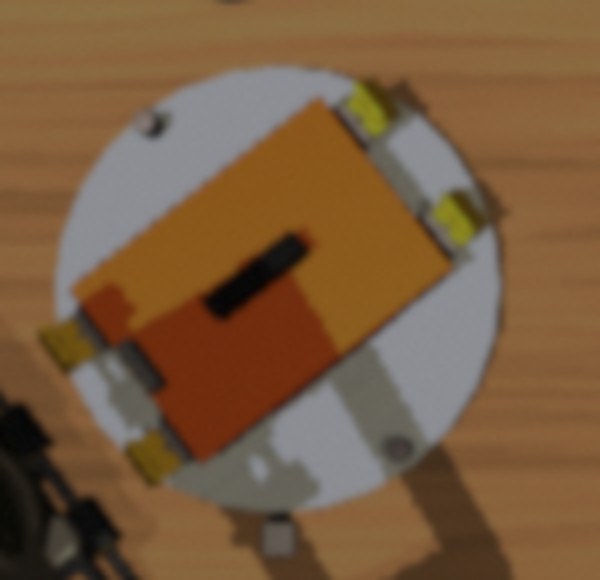

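The lid sits square on the case, with the handle centred and all four clips open. Next is the front-left clip.

>>> {"fn": "apply_moves", "kwargs": {
  "series": [
    {"jaw": 1,"linear": [0.06,-0.001,-0.004],"roll": 0},
    {"jaw": 1,"linear": [0.13,-0.001,-0.004],"roll": 0},
    {"jaw": 1,"linear": [0.168,-0.001,-0.004],"roll": 0},
    {"jaw": 1,"linear": [0.168,-0.001,-0.004],"roll": 0},
    {"jaw": 1,"linear": [0.168,-0.001,0.02],"roll": 0},
    {"jaw": 1,"linear": [0.168,-0.001,0.04],"roll": 0},
    {"jaw": 1,"linear": [0.168,-0.001,0.06],"roll": 0},
    {"jaw": 1,"linear": [0.168,-0.001,0.08],"roll": 0},
    {"jaw": 1,"linear": [0.168,-0.001,0.1],"roll": 0},
    {"jaw": 1,"linear": [0.168,-0.001,0.105],"roll": 0},
    {"jaw": 1,"linear": [0.168,-0.001,0.105],"roll": 0}
  ]
}}

```text
t: 16.82
tool_pos: [0.4462, 0.241, 0.1171]
orientation: [0.717, 1.447, -0.717]
force: [-0.1, -0.2, -0.1]
opening: 0.0003
```

>>> {"fn": "apply_moves", "kwargs": {
  "series": [
    {"jaw": 1,"linear": [0.003,0,0],"roll": 0},
    {"jaw": 1,"linear": [0.007,0,0],"roll": 0},
    {"jaw": 1,"linear": [0.01,0,0],"roll": 0}
  ]
}}

```text
t: 17.2
tool_pos: [0.4464, 0.2416, 0.1131]
orientation: [0.717, 1.447, -0.715]
force: [-11.2, -2.0, 25.9]
opening: 0.0007
```

```bash
python3 - <<'E'
from h import *
st(); C=cam("wrist"); cv2.imwrite("pics/w5.png",C[0])
E
```

```text
t 17.2 p [0.4464 0.2416 0.1131] F [-11.2  -2.   25.9] op 0.0007 q [ 0.4  -0.05  1.87 -0.    1.32 -0.26]
[[ 0.002  0.795  0.607]
 [ 0.     0.607 -0.795]
 [-1.     0.002  0.001]]
```

View pics/w5.png

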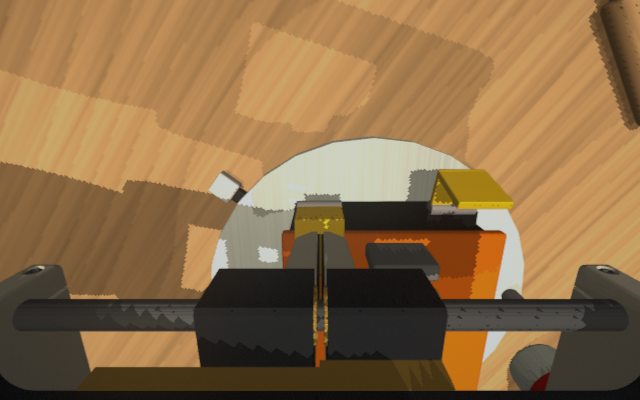

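Front-left clip is closed: its arm lies over the lid edge under the fingers at (320,215), with contact at z = 0.113. Next is the diagonal, back right.

>>> {"fn": "apply_moves", "kwargs": {
  "series": [
    {"jaw": 1,"linear": [-0.07,0,0],"roll": 0},
    {"jaw": 1,"linear": [-0.16,0,0],"roll": 0},
    {"jaw": 1,"linear": [-0.167,0.04,0.09],"roll": 0},
    {"jaw": 1,"linear": [-0.167,0.08,0.18],"roll": 0},
    {"jaw": 1,"linear": [-0.167,0.11,0.27],"roll": 0},
    {"jaw": 1,"linear": [-0.167,0.14,0.36],"roll": 0},
    {"jaw": 1,"linear": [-0.167,0.15,0.423],"roll": 0},
    {"jaw": 1,"linear": [-0.167,0.15,0.423],"roll": 0},
    {"jaw": 1,"linear": [-0.167,0.15,0.423],"roll": 0}
  ]
}}

```text
t: 18.38
tool_pos: [0.6713, 0.0953, 0.2132]
orientation: [0.717, 1.449, -0.715]
force: [-0.1, 0.4, -0.6]
opening: 0.0006
```

```bash
python3 - <<'E'
from h import *
st(); print(go(.045,-.160,.117),go(.045,-.095,.117))
E
```

```text
t 18.38 p [0.6713 0.0953 0.2132] F [-0.1  0.4 -0.6] op 0.0006 q [ 0.07  0.34  1.25  0.    1.55 -0.59]
[[ 0.001  0.794  0.607]
 [ 0.001  0.607 -0.794]
 [-1.     0.001  0.   ]]
[0.1603 0.0017 0.0009] [ 0.1603  0.0013 -0.1074]
```

>>> {"fn": "apply_moves", "kwargs": {
  "series": [
    {"jaw": 1,"linear": [0.06,0.0015,0.002],"roll": 0},
    {"jaw": 1,"linear": [0.13,0.0015,0.002],"roll": 0},
    {"jaw": 1,"linear": [0.16,0.0015,0.002],"roll": 0},
    {"jaw": 1,"linear": [0.16,0.0015,0.002],"roll": 0},
    {"jaw": 1,"linear": [0.16,0.0015,-0.02],"roll": 0},
    {"jaw": 1,"linear": [0.16,0.0015,-0.04],"roll": 0},
    {"jaw": 1,"linear": [0.16,0.0015,-0.06],"roll": 0},
    {"jaw": 1,"linear": [0.16,0.0015,-0.08],"roll": 0},
    {"jaw": 1,"linear": [0.16,0.0015,-0.1],"roll": 0},
    {"jaw": 1,"linear": [0.16,0.0015,-0.108],"roll": 0},
    {"jaw": 1,"linear": [0.16,0.0015,-0.108],"roll": 0}
  ]
}}

```text
t: 19.75
tool_pos: [0.6323, 0.1479, 0.1172]
orientation: [0.716, 1.449, -0.715]
force: [0.1, -1.1, -0.5]
opening: 0.0007
```

>>> {"fn": "apply_moves", "kwargs": {
  "series": [
    {"jaw": 1,"linear": [0.003,0,0],"roll": 0},
    {"jaw": 1,"linear": [0.007,0,0],"roll": 0},
    {"jaw": 1,"linear": [0.01,0,0],"roll": 0}
  ]
}}

```text
t: 20.12
tool_pos: [0.6324, 0.1477, 0.1132]
orientation: [0.717, 1.449, -0.715]
force: [-11.2, -1.0, 23.4]
opening: 0.0003
```

```bash
python3 - <<'E'
from h import *
st(); print("up fr",go(-.045,-.160,.213),go(-.045,-.160,.117),go(-.045,-.095,.117))
E
```

```text
t 20.12 p [0.6324 0.1477 0.1132] F [-11.2  -1.   23.4] op 0.0003 q [ 0.15  0.33  1.45  0.    1.36 -0.5 ]
[[ 0.001  0.794  0.608]
 [ 0.001  0.608 -0.794]
 [-1.     0.001  0.   ]]
up fr [-0.1666 -0.1497  0.1101] [-0.0066 -0.1499  0.1101] [-0.0066 -0.1502  0.0018]
```

Same contact height, so back right is closed. Next is front right.

>>> {"fn": "apply_moves", "kwargs": {
  "series": [
    {"jaw": 1,"linear": [-0.07,0,0],"roll": 0},
    {"jaw": 1,"linear": [-0.15,0,0],"roll": 0},
    {"jaw": 1,"linear": [-0.15,-0.07,0.06],"roll": 0},
    {"jaw": 1,"linear": [-0.15,-0.15,0.11],"roll": 0},
    {"jaw": 1,"linear": [-0.15,-0.15,0.112],"roll": 0},
    {"jaw": 1,"linear": [-0.08,-0.15,0.112],"roll": 0},
    {"jaw": 1,"linear": [-0.007,-0.15,0.112],"roll": 0},
    {"jaw": 1,"linear": [-0.007,-0.15,0.112],"roll": 0},
    {"jaw": 1,"linear": [-0.007,-0.15,0.09],"roll": 0},
    {"jaw": 1,"linear": [-0.007,-0.15,0.07],"roll": 0},
    {"jaw": 1,"linear": [-0.007,-0.15,0.05],"roll": 0},
    {"jaw": 1,"linear": [-0.007,-0.15,0.03],"roll": 0},
    {"jaw": 1,"linear": [-0.007,-0.15,0.01],"roll": 0},
    {"jaw": 1,"linear": [-0.007,-0.15,0],"roll": 0},
    {"jaw": 1,"linear": [-0.007,-0.15,0],"roll": 0}
  ]
}}

```text
t: 22.0
tool_pos: [0.5607, 0.0937, 0.1176]
orientation: [0.716, 1.449, -0.714]
force: [0.5, -0.4, -0.1]
opening: 0.0006
```

>>> {"fn": "apply_moves", "kwargs": {
  "series": [
    {"jaw": 1,"linear": [0.003,0,0],"roll": 0},
    {"jaw": 1,"linear": [0.007,0,0],"roll": 0},
    {"jaw": 1,"linear": [0.01,0,0],"roll": 0}
  ]
}}

```text
t: 22.38
tool_pos: [0.5613, 0.0936, 0.1132]
orientation: [0.717, 1.448, -0.714]
force: [-7.9, 0.8, 19.2]
opening: 0.0006
```

```bash
python3 - <<'E'
from h import *
st(); print("bl",go(.045,.160,.213),go(.045,.160,.117),go(.045,.095,.117))
E
```

```text
t 22.38 p [0.5613 0.0936 0.1132] F [-7.9  0.8 19.2] op 0.0006 q [ 0.07  0.12  1.7   0.    1.32 -0.58]
[[ 0.002  0.794  0.608]
 [ 0.001  0.608 -0.794]
 [-1.     0.003  0.001]]
bl [-0.1663  0.1481 -0.423 ] [-0.0063  0.1477 -0.4231] [-0.0062  0.1479 -0.3148]
```

>>> {"fn": "apply_moves", "kwargs": {
  "series": [
    {"jaw": 1,"linear": [-0.08,0,0],"roll": 0},
    {"jaw": 1,"linear": [-0.16,0,0],"roll": 0},
    {"jaw": 1,"linear": [-0.165,0.04,-0.09],"roll": 0},
    {"jaw": 1,"linear": [-0.165,0.08,-0.18],"roll": 0},
    {"jaw": 1,"linear": [-0.165,0.11,-0.27],"roll": 0},
    {"jaw": 1,"linear": [-0.165,0.14,-0.36],"roll": 0},
    {"jaw": 1,"linear": [-0.165,0.148,-0.425],"roll": 0},
    {"jaw": 1,"linear": [-0.165,0.148,-0.425],"roll": 0},
    {"jaw": 1,"linear": [-0.08,0.148,-0.425],"roll": 0},
    {"jaw": 1,"linear": [-0.007,0.148,-0.425],"roll": 0},
    {"jaw": 1,"linear": [-0.007,0.148,-0.425],"roll": 0},
    {"jaw": 1,"linear": [-0.007,0.148,-0.4],"roll": 0},
    {"jaw": 1,"linear": [-0.007,0.148,-0.38],"roll": 0},
    {"jaw": 1,"linear": [-0.007,0.148,-0.36],"roll": 0},
    {"jaw": 1,"linear": [-0.007,0.148,-0.34],"roll": 0},
    {"jaw": 1,"linear": [-0.007,0.148,-0.32],"roll": 0},
    {"jaw": 1,"linear": [-0.007,0.148,-0.315],"roll": 0},
    {"jaw": 1,"linear": [-0.007,0.148,-0.315],"roll": 0}
  ]
}}

```text
t: 24.62
tool_pos: [0.517, 0.2972, 0.1175]
orientation: [0.717, 1.448, -0.714]
force: [0.9, -0.2, 0.1]
opening: 0.0004
```

>>> {"fn": "apply_moves", "kwargs": {
  "series": [
    {"jaw": 1,"linear": [0.003,0,0],"roll": 0},
    {"jaw": 1,"linear": [0.007,0,0],"roll": 0},
    {"jaw": 1,"linear": [0.01,0,0],"roll": 0}
  ]
}}

```text
t: 25.0
tool_pos: [0.5173, 0.2976, 0.1132]
orientation: [0.717, 1.447, -0.713]
force: [-5.9, -4.3, 19.3]
opening: 0.0004
```

```bash
python3 - <<'E'
from h import *
st(); print("stud top",go(-.137,0,.213))
E
```

```text
t 25.0 p [0.5173 0.2976 0.1132] F [-5.9 -4.3 19.3] op 0.0004 q [ 0.44  0.19  1.62 -0.    1.33 -0.22]
[[ 0.003  0.794  0.608]
 [ 0.001  0.608 -0.794]
 [-1.     0.003  0.001]]
stud top [-0.1672 -0.3029  0.1589]
```

>>> {"fn": "apply_moves", "kwargs": {
  "series": [
    {"jaw": 1,"linear": [-0.08,0,0],"roll": 0},
    {"jaw": 1,"linear": [-0.167,0,0],"roll": 0},
    {"jaw": -1,"linear": [-0.167,-0.303,0.159],"roll": -1},
    {"jaw": -1,"linear": [-0.167,-0.303,0.159],"roll": -1},
    {"jaw": -1,"linear": [-0.167,-0.303,0.159],"roll": -1},
    {"jaw": -1,"linear": [-0.167,-0.303,0.159],"roll": -1},
    {"jaw": -1,"linear": [-0.167,-0.303,0.159],"roll": -1}
  ]
}}

```text
t: 25.88
tool_pos: [0.4307, 0.1108, 0.2131]
orientation: [0.313, 1.545, -0.309]
force: [0.6, -0.4, 0.4]
opening: 0.0459
```

>>> {"fn": "apply_moves", "kwargs": {
  "series": [
    {"jaw": -1,"linear": [0,0,0],"roll": -1},
    {"jaw": -1,"linear": [0,0,0],"roll": -1},
    {"jaw": -1,"linear": [0,0,0],"roll": -1}
  ]
}}

```text
t: 26.25
tool_pos: [0.4313, 0.1123, 0.213]
orientation: [-0.102, 1.564, 0.105]
force: [-0.0, 0.5, 0.4]
opening: 0.0756
```

>>> {"fn": "apply_moves", "kwargs": {
  "series": [
    {"jaw": -1,"linear": [0,0,0],"roll": -1},
    {"jaw": -1,"linear": [0,0,0],"roll": -1},
    {"jaw": -1,"linear": [0,0,0],"roll": -1},
    {"jaw": -1,"linear": [0,0,0],"roll": -1}
  ]
}}

```text
t: 26.75
tool_pos: [0.4317, 0.1135, 0.2129]
orientation: [-0.512, 1.505, 0.514]
force: [0.9, 1.2, -0.0]
opening: 0.0926
```

```bash
python3 - <<'E'
from h import *
st(); print("stud",go(-.137,0,.040)); C=cam("wrist"); cv2.imwrite("pics/w6.png",C[0]); print(proj(C,[.4306,.1114,.064]))
hsv=cv2.cvtColor(C[0],cv2.COLOR_BGR2HSV)
E
```

```text
t 26.75 p [0.4317 0.1135 0.2129] F [ 0.9  1.2 -0. ] op 0.0926 q [ 0.14 -0.3   1.9   0.    1.53 -2.09]
[[ 0.004 -0.609  0.793]
 [ 0.003  0.793  0.609]
 [-1.    -0.     0.005]]
stud [ 0.2882 -0.0019 -0.0051]
[319.04737813 181.46267916]
```

View pics/w6.png

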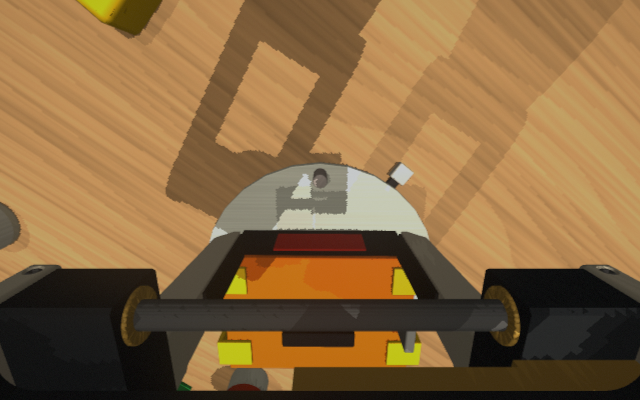

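All four clips are down over the lid in this view, and the stud is at (320,180) near its predicted pixel. The mark is at about (401,173). Now I'll work out the arc.

```bash
python3 - <<'E'
from h import *
C=cam("wrist"); f=np.load("w3.npz"); W=(f["a"],f["b"],f["c"],f["d"]); f=np.load("top0.npz"); T=(f["a"],f["b"],f["c"],f["d"])
for n,D,roi,c in (("w6",C,(385,155,418,192),(.5392,.1948)),("w3",W,(232,62,264,95),(.5404,.195)),("top",T,(259,293,270,304),(.5345,.1888))):
    g=cv2.cvtColor(D[0],cv2.COLOR_BGR2HSV); x0,y0,x1,y1=roi; m=cv2.inRange(g,(0,0,130),(180,70,255))[y0:y1,x0:x1]
    k,_,S,ce=cv2.connectedComponentsWithStats(m); i=1+np.argmax(S[1:,4]); u,v=ce[i]+[x0,y0]
    for z in (.012,.022):
        p=ray(D,u,v,z)[:2]; d=p-np.array(c); print(n,(u.round(1),v.round(1)),S[i,4],z,p.round(4),np.linalg.norm(d).round(4),"ang",np.degrees(np.arctan2(d[1],d[0])).round(2))
E
```

```text
w6 (np.float64(401.7), np.float64(173.8)) 287 0.012 [0.3707 0.1944] 0.1685 ang -179.88
w6 (np.float64(401.7), np.float64(173.8)) 287 0.022 [0.3707 0.1909] 0.1686 ang -178.68
w3 (np.float64(247.1), np.float64(78.2)) 219 0.012 [0.3715 0.1954] 0.1689 ang 179.86
w3 (np.float64(247.1), np.float64(78.2)) 219 0.022 [0.3738 0.1961] 0.1666 ang 179.62
top (np.float64(263.6), np.float64(299.6)) 34 0.012 [0.3662 0.195 ] 0.1684 ang 177.88
top (np.float64(263.6), np.float64(299.6)) 34 0.022 [0.367  0.1937] 0.1676 ang 178.31
```

>>> {"fn": "apply_moves", "kwargs": {
  "series": [
    {"jaw": -1,"linear": [0.1,-0.002,-0.005],"roll": 0},
    {"jaw": -1,"linear": [0.2,-0.002,-0.005],"roll": 0},
    {"jaw": -1,"linear": [0.26,-0.002,-0.005],"roll": 0},
    {"jaw": -1,"linear": [0.288,-0.002,-0.005],"roll": 0},
    {"jaw": -1,"linear": [0.288,-0.002,-0.005],"roll": 0},
    {"jaw": 1,"linear": [0.288,-0.002,-0.005],"roll": 0},
    {"jaw": 1,"linear": [0.288,-0.002,-0.005],"roll": 0},
    {"jaw": 1,"linear": [0.288,-0.002,-0.005],"roll": 0},
    {"jaw": 1,"linear": [0.288,-0.002,-0.005],"roll": 0},
    {"jaw": 1,"linear": [0.288,-0.002,-0.005],"roll": 0},
    {"jaw": 1,"linear": [0.288,-0.002,-0.005],"roll": 0},
    {"jaw": 1,"linear": [0.288,-0.002,-0.005],"roll": 0},
    {"jaw": 1,"linear": [0.288,-0.002,-0.005],"roll": 0},
    {"jaw": 1,"linear": [0.288,-0.002,-0.005],"roll": 0}
  ],
  "force": 15
}}

```text
t: 28.6
tool_pos: [0.4303, 0.1109, 0.04]
orientation: [-0.51, 1.506, 0.512]
force: [-1.2, 1.1, 0.5]
opening: 0.0155
```

```bash
python3 - <<'E'
from h import *
s=st(); M=R.from_rotvec(s["orientation"]).as_matrix(); c=np.array([.5392,.1948]); d=np.array(s["tool_pos"])[:2]-c; print(np.linalg.norm(d),np.degrees(np.arctan2(d[1],d[0])),"jaw",np.degrees(np.arctan2(M[1,1],M[0,1])))
E
```

```text
t 28.6 p [0.4303 0.1109 0.04  ] F [-1.2  1.1  0.5] op 0.0155 q [ 0.13 -0.13  2.09  0.    1.18 -2.09]
[[ 0.003 -0.607  0.794]
 [ 0.003  0.794  0.607]
 [-1.     0.     0.004]]
0.1374379671097066 -142.3910745889283 jaw 127.40097254302329
```

>>> {"fn": "apply_moves", "kwargs": {
  "series": [
    {"jaw": 1,"linear": [0,0.009,0],"roll": 0.08},
    {"jaw": 1,"linear": [0,0.019,0.001],"roll": 0.16},
    {"jaw": 1,"linear": [0,0.028,0.002],"roll": 0.24},
    {"jaw": 1,"linear": [0,0.038,0.003],"roll": 0.32},
    {"jaw": 1,"linear": [0,0.047,0.005],"roll": 0.4},
    {"jaw": 1,"linear": [0,0.056,0.007],"roll": 0.475},
    {"jaw": 1,"linear": [0,0.065,0.0095],"roll": 0.555},
    {"jaw": 1,"linear": [0,0.0745,0.0125],"roll": 0.635},
    {"jaw": 1,"linear": [0,0.0745,0.0125],"roll": 0.635}
  ]
}}

```text
t: 29.72
tool_pos: [0.4091, 0.1508, 0.04]
orientation: [-0.25, 1.553, 0.253]
force: [-0.2, -1.8, 0.2]
opening: 0.0156
```

```bash
python3 - <<'E'
from h import *
s=st(); print(rel([.4022,.196,.04])); M=R.from_rotvec(s["orientation"]).as_matrix(); c=np.array([.5392,.1948]); d=np.array(s["tool_pos"])[:2]-c; print(np.linalg.norm(d),np.degrees(np.arctan2(d[1],d[0])),"jaw",np.degrees(np.arctan2(M[1,1],M[0,1])))
E
```

```text
t 29.73 p [0.4091 0.1508 0.04  ] F [-0.2 -1.8  0.2] op 0.0156 q [ 0.23 -0.16  2.11  0.    1.18 -1.66]
[[ 0.003 -0.315  0.949]
 [ 0.002  0.949  0.315]
 [-1.     0.001  0.004]]
[0.0002 0.075  0.0129]
0.13736269774765963 -161.3327699829371 jaw 108.38513293860711
```

>>> {"fn": "apply_moves", "kwargs": {
  "series": [
    {"jaw": 1,"linear": [0,0.009,0],"roll": 0.08},
    {"jaw": 1,"linear": [0,0.019,0.001],"roll": 0.16},
    {"jaw": 1,"linear": [0,0.028,0.002],"roll": 0.24},
    {"jaw": 1,"linear": [0,0.038,0.003],"roll": 0.32},
    {"jaw": 1,"linear": [0,0.047,0.005],"roll": 0.4},
    {"jaw": 1,"linear": [0,0.056,0.007],"roll": 0.475},
    {"jaw": 1,"linear": [0,0.066,0.0095],"roll": 0.555},
    {"jaw": 1,"linear": [0,0.075,0.0127],"roll": 0.635},
    {"jaw": 1,"linear": [0,0.075,0.0127],"roll": 0.635},
    {"jaw": 1,"linear": [0,0.075,0.0127],"roll": 0.635}
  ]
}}

```text
t: 30.98
tool_pos: [0.402, 0.1958, 0.04]
orientation: [0.01, 1.568, -0.006]
force: [-2.2, -0.8, 1.4]
opening: 0.0156
```

>>> {"fn": "apply_moves", "kwargs": {
  "series": [
    {"jaw": -1,"linear": [0,0,0],"roll": 0},
    {"jaw": -1,"linear": [0,0,0],"roll": 0},
    {"jaw": -1,"linear": [0,0,0],"roll": 0},
    {"jaw": -1,"linear": [0,0,0],"roll": 0},
    {"jaw": -1,"linear": [-0.05,0,0],"roll": 0},
    {"jaw": -1,"linear": [-0.15,0,0],"roll": 0},
    {"jaw": -1,"linear": [-0.25,0,0],"roll": 0},
    {"jaw": -1,"linear": [-0.35,0,0],"roll": 0},
    {"jaw": -1,"linear": [-0.4,0,-0.05],"roll": 0},
    {"jaw": -1,"linear": [-0.4,0,-0.05],"roll": 0}
  ]
}}

```text
t: 32.22
tool_pos: [0.3719, 0.1963, 0.2834]
orientation: [0.011, 1.562, -0.004]
force: [0.4, 0.6, -0.1]
opening: 0.0932
```

```bash
python3 - <<'E'
from h import *
s=st(); C=cam("wrist"); T=cam("top")
im=C[0]; hsv=cv2.cvtColor(im,cv2.COLOR_BGR2HSV)
t=T[0]
a=cv2.resize(t[90:330,110:480],(560,363),interpolation=cv2.INTER_CUBIC)
cv2.imwrite("pics/fin.png",np.vstack([cv2.resize(im[100:400],(560,230)),a]))
np.savez("w7.npz",a=im,b=C[1],c=C[2],d=C[3])
c=np.array([.5392,.1948]); print("stud pred",proj(C,[.4022,.196,.064]),"mark pred",proj(C,[.5392-.168,.1963,.02]))
# bystanders before/after in the top view
o=np.load("top0.npz")["a"]; d=cv2.absdiff(o,t).max(2)
for n,(x0,y0,x1,y1) in dict(spray=(228,125,265,166),glue=(312,126,338,160),jar=(392,138,424,170),tape=(388,274,412,304),trowel=(115,198,170,295)).items():
    g0=o[y0:y1,x0:x1].astype(np.float32).mean(2); g1=t[y0:y1,x0:x1].astype(np.float32).mean(2); print(n,d[y0:y1,x0:x1].mean().round(1),np.round(cv2.phaseCorrelate(g0,g1),2))
E
```

```text
t 32.23 p [0.3719 0.1963 0.2834] F [ 0.4  0.6 -0.1] op 0.0932 q [ 0.36 -0.4   1.85  0.    1.68 -1.2 ]
[[ 0.009  0.009  1.   ]
 [ 0.005  1.    -0.009]
 [-1.     0.005  0.009]]
stud pred [318.82171524 192.02977615] mark pred [318.75747696 162.78221894]Traceback (most recent call last):
  File "<stdin>", line 12, in <module>
    return _wrapfunc(a, 'round', decimals=decimals, out=out)
    return _wrapit(obj, method, *args, **kwds)
    conv = _array_converter(obj)
ValueError: setting an array element with a sequence. The requested array has an inhomogeneous shape after 1 dimensions. The detected shape was (2,) + inhomogeneous part.
```

View pics/fin.png

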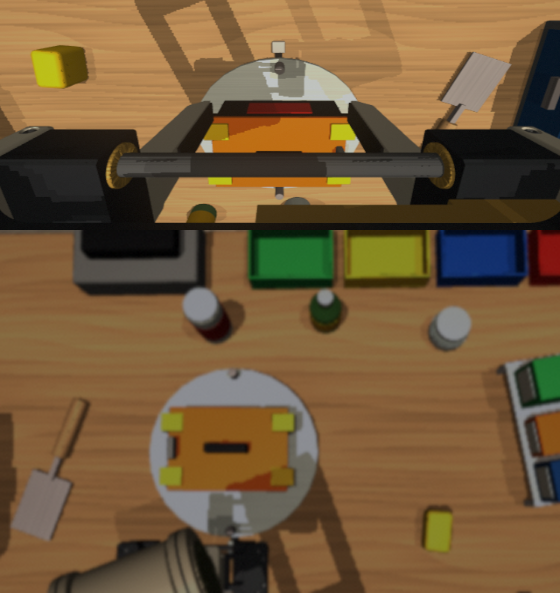

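The final view shows all four clips down, the lid home, the front stud lined up with the mark (columns about 318.9 and 317.7) and the goods in place. I'll finish the shift check and hand in.

```bash
python3 - <<'E'
from h import *
T=cam("top"); t=T[0]; o=np.load("top0.npz")["a"]
for n,(x0,y0,x1,y1) in dict(spray=(228,125,265,166),glue=(312,126,338,160),jar=(392,138,424,170),tape=(388,274,412,304),trowel=(115,198,170,295)).items():
    g=[i[y0:y1,x0:x1].astype(np.float32).mean(2) for i in (o,t)]; print(n,np.round(cv2.phaseCorrelate(*g)[0],2))
close_job()
E
```

```text
spray [0.02 0.47]
glue [ 0.51 -0.02]
jar [ 0.12 -0.06]
tape [-0.   -0.02]
trowel [-0.01  0.01]
the job is handed in; nothing more can be done
```

The job is done and was handed in at about 32 s of the 72 s allowed.

- **Lid:** I drew it out by its lip, let go of it flat and clear of the shelf, then picked it up by its handle. It went home on the case while all four clips were open.
- **Clips:** I snapped them in the order front left, back right, front right, back left. Each then met the fingers at the closed height of 0.113 m.
- **Turntable:** I turned it about 38° by the front stud so the red label faces the white mark.

**Last checks:**
- The final pictures show the lid square and all four clips down.
- The stud and mark line up to about 1 px, roughly half a degree. My estimates of the mark's own direction differed by about 1–2° between views.
- The other goods showed no shift beyond half a pixel (about 1 mm) in the top view. The half-pixel readings on the spray can and glue bottle look like shadow changes.
- The top and wrist cameras disagreed by about 8 mm on the case's centre. I used the wrist values, corrected for a measured bias, and the lid went in without touching the sides.

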